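# Hang the chair-splat template on the free peg of the template tree

### The arm

A 7-joint arm with a two-finger parallel gripper is mounted at the origin on the work surface. World frame = base frame: x ahead of the robot, y to its left, z up, the work surface at z = 0. Lengths are in m, angles in rad, forces in N, time in s.
With the tool pointing down it reaches from about 0.35 to 0.9 m from the base axis. Payload 19.9 kg.
Tool frame: the origin (TCP) lies midway between the tips of the shut fingers; the grasp point (between the pads) lies 19 mm behind it (ctrl.pinch_z is the distance from the TCP to the grasp point, in m); y points along the fingers, x is the direction in which the jaws open and shut, and the axes are right-handed (so a half turn about y gives the same grasp; the last joint's range is limited). The gripper opens to 94 mm and grips with 3 to 60 N. Pads are 16 mm wide; open, the fingers measure 119 mm over their backs; the gripper's body (75 mm by 177 mm) begins 78 mm behind the grasp point.
Start: joints at [1.06, 0.417, -0.01, 1.614, 0.005, 1.111, -0.053], TCP at [0.282, -0.558, 0.205] pointing down, gripper open.
Joint ranges: [-2.81, 2.81], [-0.39, 2.02], [-1.27, 1.25], [0.06, 2.57], [-1.19, 4.33], [0.19, 2], [-2.82, 2.82]. Speed limits (rad/s): [1.89, 1.89, 2.39, 2.39, 3.01, 3.01, 3.01].

### API

Orientations are given as a rotation vector (axis times angle).
In Python, from station import ctrl gives the robot as it stands.
- The arm moves only by the shell command python3 -m jog 'ROWS' [FORCE]. ROWS is a JSON object of lists of equal length, an entry for each row: "angular": the turn, a rotation vector about the tool's x, y, z scaled (see below), a list of three; "translation": the shift along the tool's x, y, z scaled (see below), a list of three; "hand": the closure, from 0 (fully open) to 1 (shut). A call has 1 to 20 rows; each row shifts and turns the commanded pose from where the row before left it, along the tool's axes as they then stand; what a row does not reach is not made up. The controller multiplies each number of a shift by 0.08 m and each number of a turn by 45 degrees. A row lasts 1/8 s, in which the tool goes at most 62.5 mm and 10.7 degrees, less where a joint would pass 70% of its speed; a pose out of reach is approached as far as the arm can. A call with a number of a shift or a turn outside -1 to 1 is refused whole. A call with a gripper value outside its range is refused whole. The fingers move at their own pace and stop on an object; FORCE is the grip in N (left out, the last holds). Time passes only in rows, so rows that do not move let the fingers close. It gives the time, the measured TCP pose, the force and the opening at its end, in the units of the state.
- ctrl.read_state(): the state, without advancing time (a new reading comes with each control period).
- ctrl.grab_frame(name): name is "side" or "top" or "wrist"; returns the picture (384x512x3 uint8, blue, green, red); there is no depth.
- ctrl.camera_model(name): a dict with "fx", "fy", "cx", "cy" (pixels), "dist" ([k1, k2, p1, p2, k3] as OpenCV has them; the pictures are not rectified), "cam_to_world" (4x4, takes a point from camera to world coordinates). Camera axes: x right, y down, z forward; pixel columns grow to the right and rows downward; lengths in m; the calibration is good to about 2 mm. A picture is of the moment at which its call begins: read the wrist's pose just before it. camera_model takes no time and is no camera call; for the wrist camera it gives the pose at the moment of the call.
- ctrl.finish_job(): hands the job in, once; it reports no verdict.
The state is a dict: "t": time; "joints": joint angles; "qvel": joint speeds; "joint_efforts": joint torques, N m; "eef_pos": TCP position; "eef_rot": TCP orientation; "force": force on the tool from outside, world axes, zero at the start; "wrist_torque": the same for the moment, N m; "finger_gap": opening from 0.0 (shut) to 1.0 (fully open).
Only numpy, scipy, OpenCV 4.12 (cv2) and the standard library are available. Lean on these libraries where they do the work, as an engineer would, in place of code of your own. Each camera call takes 0.05 s, during which the arm holds its last target. There are 200 camera calls.

### The job

Put the red vase-shaped template away on the turning template tree: first turn the tree so that its empty peg points to the front of the stand, then take the red template from the grooved holder and hang it by its hole on that peg. Leave it hanging still, with the peg still to the front, and leave the other templates and everything else on the bench as they are.

Things in the scene. Friction and masses are not known exactly. Their poses are not given: they have to be found in the camera images.
- stand: Dark wooden plinth of the template tree, 200 x 200 x 24 mm, fixed to the bench. Origin under its centre, on the tree's vertical axis. Its front is its -x side, roughly towards the robot, marked by a brass plate on the plinth's edge.
- tree: Turning head of the template tree: wooden column and hub (radius 30 mm, 17 mm high above and below the origin) with four pegs at 90 degrees. Turns endlessly about the vertical axis with slight friction (0.05 N m) and stays where left. Origin on the axis at peg-root height, 180 mm above the bench. The free peg runs along its own -x; the pegs at -y, +x and +y each carry a template.
- free_knob (a point): Centre of the 20 mm ball knob that ends the free peg, 100 mm from the axis, 185 mm above the bench. Every peg is 12 mm thick, leaves the hub at 30 mm radius and peg-root height and rises outwards at 4 degrees to its knob.
- splat: The red template to be hung (chair-splat pattern, vase-shaped). 12 mm thick, 170 mm tall, 0.12 kg. Origin mid bottom edge; z up the board, y across its width, x square to it. Its head is 80 mm wide, rounded at the top corners, with a 32 mm round hanging hole, centred 118 mm above the bottom edge (52 mm below the top), as on all templates. Below it a waist, an 86 mm wide bulb and a 68 mm wide foot. Starts upright in one of the three grooves of the holder.
- splat_hole (a point): Centre of the red template's hanging hole, in the middle of the board's thickness.
- holder: Plywood grooved block, 244 x 130 x 52 mm, fixed to the bench, origin under its centre. Three grooves across it (along its y), 15 mm wide and 40 mm deep (floor 12 mm above the bench), at x = -72, 0 and +72 mm; a template stands upright in each.
- arch: Plain plywood template with pencil lines, 96 mm wide below. 12 mm thick, 170 mm tall, 0.12 kg. Origin mid bottom edge; z up the board, y across its width, x square to it. Stands in the holder; stays there.
- leg: Blue curved furniture-leg template. 12 mm thick, 170 mm tall, 0.12 kg. Origin mid bottom edge; z up the board, y across its width, x square to it. Stands in the holder; stays there.
- scroll: Plywood template with a 94 mm wide lobed foot. 12 mm thick, 170 mm tall, 0.12 kg. Origin mid bottom edge; z up the board, y across its width, x square to it. Hangs on the tree's -y peg, about 72 mm from the axis; its top is about 225 mm above the bench.
- wheel: Yellow template with a 100 mm round disc below. 12 mm thick, 170 mm tall, 0.12 kg. Origin mid bottom edge; z up the board, y across its width, x square to it. Hangs on the tree's +x peg, likewise.
- taper: Brown template that tapers downwards. 12 mm thick, 170 mm tall, 0.12 kg. Origin mid bottom edge; z up the board, y across its width, x square to it. Hangs on the tree's +y peg, likewise.
- glue: White glue bottle, 56 mm across, 170 mm tall, standing; origin under its centre.
- mallet: Carver's round mallet standing on its head, 84 mm across, 217 mm tall; origin under its centre.
- chisel: Chisel lying flat, 225 mm long along its x, 22 mm high; origin under the end of its handle's ferrule, mid-length.
- plane: Block plane, 160 x 50 mm, 65 mm tall; origin under its centre.

How it is judged:
On the way, in this order (a step that is already met when the one before it is completed fails the run):
1. the free peg points to the front of the stand (within about 30 degrees) (x of free_knob in the frame of stand below -0.087 m), for 0.2 s.
2. the red template's hole is over the free peg, between hub and knob (x of splat_hole in the frame of tree between -0.098 and -0.03 m and y of splat_hole in the frame of tree between -0.013 and 0.013 m and z of splat_hole in the frame of tree between -0.025 and 0.015 m), for 0.2 s.
At the end, for the whole second after the job is handed in: Red template hangs free and still on the free peg: hole centre 30-98 mm from the axis, within 13 mm sideways, -25 to +15 mm of peg-root height, upright within 0.3 rad; knob 87+ mm ahead of the axis; other hung templates still hang; holder templates have moved under 30 mm, other things 40 mm (all of step 2 and x of free_knob in the frame of stand below -0.087 m and angle between splat's own z axis and vertical below 0.3 rad and contact force between splat and tree above 0.2 N and contact force between splat and the fingers below 0.05 N and linear speed of splat below 0.05 m/s and angular speed of tree below 0.1 rad/s and height (world z) of each of scroll, wheel, taper above 0.035 m and angle between each of scroll, wheel, taper's own z axis and vertical below 0.5 rad and distance of each of arch, leg from where it was at the start of the episode below 0.03 m and distance of each of glue, mallet, chisel, plane from where it was at the start of the episode below 0.04 m); the robot touches nothing.
It fails at once if a template that hung on the tree is knocked off (height (world z) of any of scroll, wheel, taper below 0.035 m or angle between any of scroll, wheel, taper's own z axis and vertical above 1 rad).
It fails at once if another template in the holder or a thing on the bench is displaced (distance of any of arch, leg from where it was at the start of the episode above 0.03 m or distance of any of glue, mallet, chisel, plane from where it was at the start of the episode above 0.04 m).
It also fails if it takes over 61 s, if anything falls off the work surface, if the arm or the gripper's body presses on something with over 40 N, if the wrist force passes 120 N, or if a joint passes its speed limit or range.

## Working session

There is one attempt and no reset: what is moved stays moved. The work goes in short steps, Python scripts to look and compute and a shell command to move; the robot and the scene stay as the last step left them, time stands still between calls to the robot, and variables do not carry over. Pictures are saved under pics/ and viewed, about 8 in all and at most 12, crops included, and the job is handed in when it is done.

```bash
ls; mkdir -p pics; python3 - <<'E'
from station import ctrl
import cv2,numpy as np
for n in ("side","top"):
    cv2.imwrite(f"pics/{n}0.png",cv2.resize(ctrl.grab_frame(n),(800,600),interpolation=cv2.INTER_CUBIC))
    m=ctrl.camera_model(n); print(n,m['fx'],m['cx'],m['cy'],m['dist'],np.round(m['cam_to_world'],3).tolist())
print(ctrl.read_state(),ctrl.pinch_z)
E
```

```text
pics
side 359.634351041503 252.2827830504157 190.20733190506263 [-0.0540302  0.         0.         0.         0.       ] [[-0.954, -0.157, 0.257, 0.346], [-0.301, 0.506, -0.808, 0.767], [-0.003, -0.848, -0.53, 0.586], [0.0, 0.0, 0.0, 1.0]]
top 354.11151831548693 251.8514681902996 190.16622184411366 [-0.09491522  0.          0.          0.          0.        ] [[-0.021, -0.997, 0.07, 0.492], [-0.999, 0.019, -0.026, 0.068], [0.025, -0.071, -0.997, 1.182], [0.0, 0.0, 0.0, 1.0]]
{'t': 0.1, 'joints': array([ 1.06047339,  0.41785515, -0.01031719,  1.61407649,  0.00469171,
        1.11069724, -0.05304306]), 'qvel': array([ 0.00071428, -0.00031629,  0.00104786, -0.00236125, -0.00068606,
        0.00107218, -0.00153554]), 'joint_efforts': array([ 1.21828583e-03, -8.52573824e+01,  6.39934391e-01, -4.26689994e+01,
       -4.89523506e-02,  1.64185558e-02, -1.13145035e-05]), 'eef_pos': array([ 0.28225547, -0.55727985,  0.20494044]), 'eef_rot': array([-1.39475001,  0.85801855, -0.85655072]), 'force': array([0.08442179, 0.04371183, 0.38287293]), 'wrist_torque': array([0.04072828, 0.06523113, 0.01098697]), 'finger_gap': 0.997913481553634} 0.0188
```

View pics/side0.png

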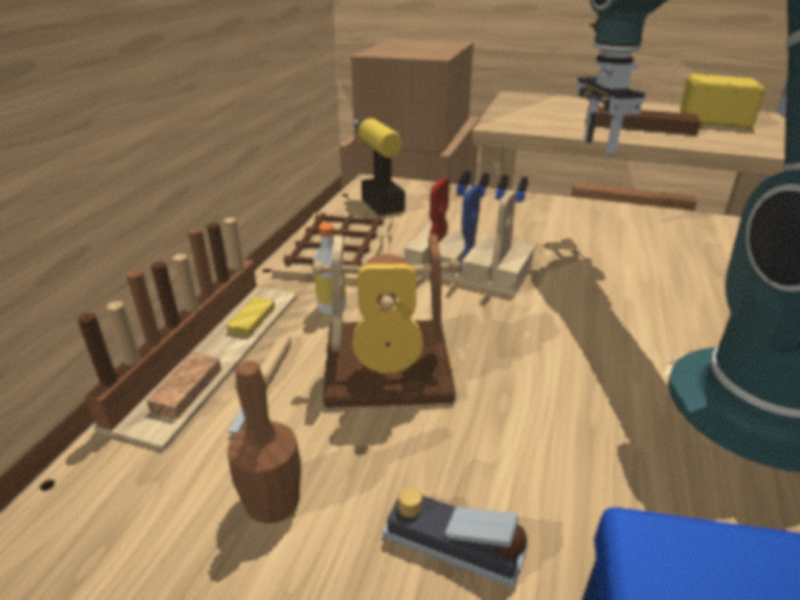

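View pics/top0.png

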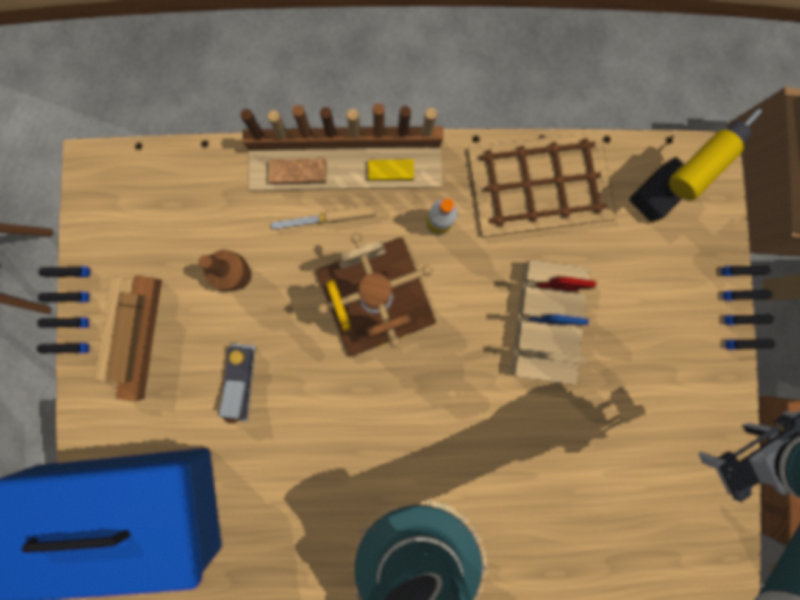

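```bash
cat > h.py <<'E'
from station import ctrl
import cv2,numpy as np
from scipy.spatial.transform import Rotation as R
def grab(n,name,x0,y0,w,h,s):
    m=ctrl.camera_model(n); f=ctrl.grab_frame(n)
    cv2.imwrite(f"pics/{name}.png",cv2.resize(f[y0:y0+h,x0:x0+w],None,fx=s,fy=s,interpolation=cv2.INTER_CUBIC)); return m
def K(m): return np.array([[m['fx'],0,m['cx']],[0,m['fy'],m['cy']],[0,0,1.]])
def ray(m,u,v):
    p=cv2.undistortPoints(np.array([[[u,v]]],float),K(m),np.array(m['dist'],float))[0,0]
    T=np.array(m['cam_to_world']); return T[:3,3],T[:3,:3]@np.array([p[0],p[1],1])
def onz(m,u,v,z):
    o,d=ray(m,u,v); return o+d*(z-o[2])/d[2]
def proj(m,P):
    T=np.linalg.inv(np.array(m['cam_to_world'])); 
    return cv2.projectPoints(np.atleast_2d(np.array(P,float)),cv2.Rodrigues(T[:3,:3])[0],T[:3,3],K(m),np.array(m['dist'],float))[0][:,0]
E
python3 - <<'E'
from h import *
grab("top","t1",195,140,200,120,4)
s=ctrl.read_state(); print(np.round(R.from_rotvec(s['eef_rot']).as_matrix(),3))
E
```

```text
[[ 0.452 -0.     0.892]
 [-0.892  0.001  0.452]
 [-0.001 -1.    -0.   ]]
```

View pics/t1.png

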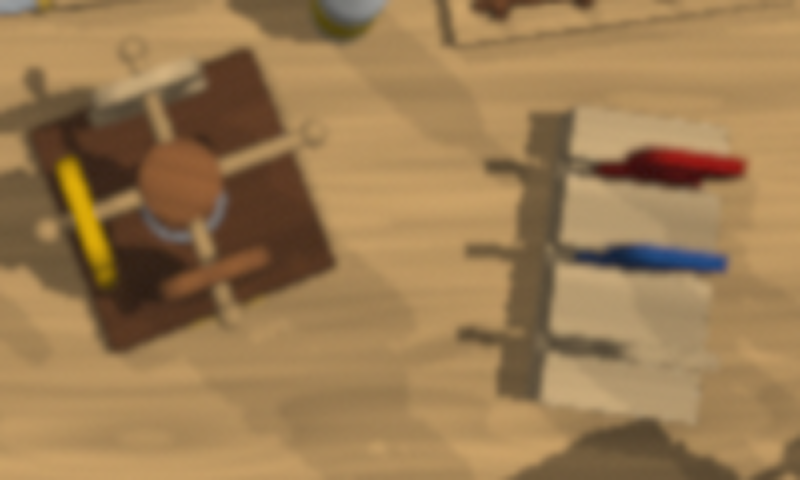

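```bash
python3 - <<'E'
from h import *
m=ctrl.camera_model("top"); P=lambda u,v,z: onz(m,195+u/4,140+v/4,z)[:2]
c=np.array([P(*q,.024) for q in [(250,48),(335,265),(115,352),(28,130)]])
print("corners",c.round(3).tolist(),"ctr",c.mean(0).round(3),"sides",np.linalg.norm(c-np.roll(c,1,0),axis=1).round(3))
f=(c[1]+c[2]-c[0]-c[3]);print("front dir deg",np.degrees(np.arctan2(f[1],f[0])))
k=np.array([P(*q,.185) for q in [(313,132),(230,322),(47,230),(132,50)]]);kc=k.mean(0)
print("knobs",k.round(3).tolist(),kc.round(3),np.linalg.norm(k-kc,axis=1).round(3),np.degrees(np.arctan2(*(k-kc)[:,::-1].T)).round(1))
print("hub",[P(182,182,z).round(3) for z in (.197,.23)])
r=[P(635,167,.182),P(745,167,.182)]; print("red top",np.round(r,3),np.linalg.norm(r[0]-r[1]))
h=np.array([P(*q,.052) for q in [(575,108),(540,400),(697,422)]]);print("holder top",h.round(3),np.linalg.norm(h[0]-h[1]),np.linalg.norm(h[1]-h[2]))
g=h[0]+(h[2]-h[1]); hc=(h[0]+h[2])/2; print("hc",hc)
ex=(h[0]-h[1]);ex/=np.linalg.norm(ex);print("holder ex deg",np.degrees(np.arctan2(ex[1],ex[0])),"red groove ctr",hc+.072*ex, "ey", np.degrees(np.arctan2(*((h[2]-h[1])[::-1]))))
b=[P(612,262,.182),P(727,262,.182)];print("blue",np.round(b,3))
m=ctrl.camera_model("side")
for p in ([*(hc+.072*ex),.182],[*hc,.182],[*(hc-.072*ex),.182],[*kc,.197]): print(proj(m,[p])*800/512)
E
```

```text
corners [[0.7, 0.017], [0.519, -0.049], [0.452, 0.132], [0.635, 0.201]] ctr [0.577 0.075] sides [0.195 0.192 0.193 0.195]
front dir deg -159.7282169276189
knobs [[0.61, -0.019], [0.477, 0.042], [0.544, 0.17], [0.671, 0.108]] [0.576 0.075] [0.101 0.104 0.1   0.101] [ -70.  -161.6  108.4   19. ]
hub [array([0.575, 0.074]), array([0.572, 0.074])]
red top [[ 0.581 -0.252]
 [ 0.58  -0.333]] 0.08185833449042863
holder top [[ 0.642 -0.245]
 [ 0.407 -0.208]
 [ 0.385 -0.337]] 0.23797580937965757 0.13033740350538692
hc [ 0.51356062 -0.29113121]
holder ex deg -8.986326738087781 red groove ctr [ 0.58467687 -0.30237752] ey -99.53920879773622
blue [[ 0.513 -0.232]
 [ 0.511 -0.317]]
[[440.90044474 181.07436049]]
[[474.47311035 186.76959313]]
[[509.65062404 192.79073732]]
[[387.41156715 258.71759676]]
```

```bash
python3 -m jog '{"angular":[[0,0,0],[0,0,0],[0,-0.2306,0],[0,-0.2306,0],[0,-0.2306,0],[0,-0.2306,0],[0,-0.2306,0],[0,-0.2306,0],[0,-0.2306,0],[0,-0.2306,0]],"translation":[[0,-0.72,0],[0,-0.72,0],[0,0,0],[0,0,0],[0,0,0],[0,0,0],[0,0,0],[0,0,0],[0,0,0],[0,0,0]],"hand":[1,1,1,1,1,1,1,1,1,1]}' 20
python3 -m jog '{"angular":[[0,0,0],[0,0,0],[0,0,0],[0,0,0],[0,0,0],[0,0,0],[0,0,0],[0,0,0],[0,0,0],[0,0,0],[0,0,0],[0,0,0],[0,0,0]],"translation":[[0.544,0,0.425],[0.544,0,0.425],[0.544,0,0.425],[0.544,0,0.425],[0.544,0,0.425],[0.544,0,0.425],[0.544,0,0.425],[0.544,0,0.425],[0.544,0,0.425],[0.544,0,0.425],[0.544,0,0.425],[0.544,0,0.425],[0,0,0]],"hand":[1,1,1,1,1,1,1,1,1,1,1,1,1]}'
cat > d.py <<'E'
import sys
from h import *
# tool-axis units from current pose to target x y z [jaw heading deg]
def go(t,yaw=None,s=None):
    s=ctrl.read_state(); M=R.from_rotvec(s['eef_rot']).as_matrix()
    y=np.degrees(np.arctan2(M[1,0],M[0,0])); d=M.T@(np.array(t)-s['eef_pos'])/.08
    print("t",round(s['t'],2),"pos",s['eef_pos'].round(4),"yaw",y.round(2),"units",d.round(3),"gap",round(s['finger_gap'],3),"F",s['force'].round(1), "" if yaw is None else ("turn y units",round(-(yaw-y)/45,3)))
if __name__=="__main__": a=[float(v) for v in sys.argv[1:]]; go(a[:3],*a[3:])
E
python3 d.py 0.633 0.005 0.165 20
```

```text
t: 1.4
eef_pos: [0.2823, -0.5575, 0.3204]
eef_rot: [-1.552, -0.277, 0.277]
force: [0.3, -0.7, 0.6]
finger_gap: 0.01
t: 3.02
eef_pos: [0.6355, 0.0083, 0.3197]
eef_rot: [-1.551, -0.276, 0.277]
force: [0.6, -0.0, -0.1]
finger_gap: 0.01
t 3.02 pos [0.6355 0.0083 0.3197] yaw 20.21 units [-0.042  1.934 -0.033] gap 0.01 F [ 0.6 -0.  -0.1] ('turn y units', np.float64(0.005))
```

```bash
python3 -m jog '{"angular":[[0,0,0],[0,0,0],[0,0,0],[0,0,0],[0,0,0]],"translation":[[-0.04,0.5,-0.03],[0,0.5,0],[0,0.5,0],[0,0.43,0],[0,0,0]],"hand":[1,1,1,1,1]}'
python3 - <<'E'
from h import *
s=ctrl.read_state(); print(s['eef_pos'],s['force'])
M=R.from_rotvec(s['eef_rot']).as_matrix(); p=s['eef_pos']; A=np.array([.576,.075])
for th in np.linspace(-70,-160.5,19):
    a=np.radians(th);u=np.array([np.cos(a),np.sin(a)]);v=np.array([-u[1],u[0]])
    j=np.radians(20.2-th-90)  # tool x vs v
    off=.006+.0125*abs(np.cos(j))+.008*abs(np.sin(j))
    q=np.array([*(A+.085*u+off*v),.165]); print(round(th,1),q.round(3),(M.T@(q-p)/.08).round(3)); p=q
E
```

```text
t: 3.65
eef_pos: [0.6311, -0.0005, 0.1642]
eef_rot: [-1.553, -0.268, 0.275]
force: [-0.1, -0.3, -0.6]
finger_gap: 0.007
[ 6.31121140e-01 -5.33521272e-04  1.64201766e-01] [-0.10162931 -0.26088878 -0.6366432 ]
-70.0 [0.622 0.001 0.165] [-0.093 -0.01   0.06 ]
-75.0 [ 0.616 -0.002  0.165] [-0.086  0.    -0.017]
-80.1 [ 0.61  -0.005  0.165] [-0.088  0.    -0.01 ]
-85.1 [ 0.603 -0.008  0.165] [-0.09   0.    -0.003]
-90.1 [ 0.596 -0.01   0.165] [-0.092  0.     0.005]
-95.1 [ 0.589 -0.012  0.165] [-0.092  0.     0.014]
-100.2 [ 0.581 -0.012  0.165] [-0.092  0.     0.022]
-105.2 [ 0.574 -0.012  0.165] [-0.091  0.     0.031]
-110.2 [ 0.566 -0.012  0.165] [-0.089  0.     0.04 ]
-115.2 [ 0.558 -0.011  0.165] [-0.086  0.     0.048]
-120.3 [ 0.551 -0.009  0.165] [-0.082  0.     0.057]
-125.3 [ 0.543 -0.006  0.165] [-0.077  0.     0.065]
-130.3 [ 0.536 -0.002  0.165] [-0.072  0.     0.073]
-135.4 [0.528 0.002 0.165] [-0.065  0.     0.081]
-140.4 [0.522 0.007 0.165] [-0.057  0.     0.087]
-145.4 [0.516 0.013 0.165] [-0.049  0.     0.093]
-150.4 [0.51  0.019 0.165] [-0.04   0.     0.099]
-155.5 [0.505 0.026 0.165] [-0.03   0.     0.103]
-160.5 [0.501 0.033 0.165] [-0.02   0.     0.102]
```

```bash
python3 -m jog '{"angular":[[0,0,0],[0,0,0],[0,0,0],[0,0,0],[0,0,0],[0,0,0],[0,0,0],[0,0,0],[0,0,0],[0,0,0],[0,0,0],[0,0,0],[0,0,0],[0,0,0],[0,0,0],[0,0,0],[0,0,0],[0,0,0],[0,0,0],[0,0,0]],"translation":[[-0.05,0,0.03],[-0.043,0,0.03],[-0.086,0,-0.017],[-0.088,0,-0.01],[-0.09,0,-0.003],[-0.092,0,0.005],[-0.092,0,0.014],[-0.092,0,0.022],[-0.091,0,0.031],[-0.089,0,0.04],[-0.086,0,0.048],[-0.082,0,0.057],[-0.077,0,0.065],[-0.072,0,0.073],[-0.065,0,0.081],[-0.057,0,0.087],[-0.049,0,0.093],[-0.04,0,0.099],[-0.015,0,0.052],[-0.015,0,0.051]],"hand":[1,1,1,1,1,1,1,1,1,1,1,1,1,1,1,1,1,1,1,1]}'
python3 -m jog '{"angular":[[0,0,0],[0,0,0],[0,0,0]],"translation":[[-0.01,0,0.05],[-0.01,0,0.051],[0,0,0]],"hand":[1,1,1]}'
python3 -m jog '{"angular":[[0,0,0],[0,0,0],[0,0,0],[0,0,0],[0,0,0]],"translation":[[0,0,-0.1],[0,-0.65,0],[0,-0.65,0],[0,-0.65,0],[0,0,0]],"hand":[1,1,1,0.45,0.45]}'
python3 d.py 0.583 -0.298 0.33 -9
```

```text
t: 6.15
eef_pos: [0.5063, 0.027, 0.1662]
eef_rot: [-1.554, -0.272, 0.272]
force: [1.2, -1.2, -0.4]
finger_gap: 0.005
t: 6.52
eef_pos: [0.5019, 0.0342, 0.1662]
eef_rot: [-1.553, -0.272, 0.273]
force: [-0.3, -0.9, 0.0]
finger_gap: 0.007
t: 7.15
eef_pos: [0.5064, 0.026, 0.3257]
eef_rot: [-1.555, -0.276, 0.268]
force: [0.3, -0.3, -1.4]
finger_gap: 0.177
t 7.15 pos [0.5064 0.026  0.3257] yaw 19.83 units [-0.473 -0.047 -4.135] gap 0.177 F [ 0.3 -0.3 -1.4] ('turn y units', np.float64(0.641))
```

```bash
python3 -m jog '{"angular":[[0,0,0],[0,0,0],[0,0,0],[0,0,0],[0,0,0],[0,0,0],[0,0.2137,0],[0,0.2137,0],[0,0.2137,0],[0,0,0]],"translation":[[-0.079,0,-0.689],[-0.079,0,-0.689],[-0.079,0,-0.689],[-0.079,0,-0.689],[-0.079,0,-0.689],[-0.079,0,-0.689],[0,0,0],[0,0,0],[0,0,0],[0,0,0]],"hand":[0.45,0.45,0.45,0.45,0.45,0.45,0.45,0.45,0.45,0.45]}'
python3 d.py 0.583 -0.298 0.33 -9
python3 - <<'E'
from h import *
m=grab("wrist","w1",0,0,512,384,1.0)
a=cv2.imread("pics/w1.png"); f=ctrl.grab_frame("top")[140:260,195:355]; f=cv2.resize(f,(512,384),interpolation=cv2.INTER_CUBIC)
cv2.imwrite("pics/w1t.png",cv2.resize(np.vstack([a,f]),None,fx=.78,fy=.78,interpolation=cv2.INTER_AREA))
print(np.round(m['cam_to_world'],3).tolist(),m['fx'])
a=np.radians(-9);e=np.array([np.cos(a),np.sin(a)]);n=np.array([-e[1],e[0]]);c=np.array([.583,-.298])
for s in (-.04,.04): print("pred red top end",proj(m,[[*(c+s*n),.182]]))
E
```

```text
t: 8.4
eef_pos: [0.5813, -0.2979, 0.3212]
eef_rot: [-1.567, 0.124, -0.121]
force: [-0.3, 0.3, -0.2]
finger_gap: 0.55
t 8.4 pos [ 0.5813 -0.2979  0.3212] yaw -8.94 units [ 0.021 -0.11   0.002] gap 0.55 F [-0.3  0.3 -0.2] ('turn y units', np.float64(0.001))
[[0.988, -0.15, -0.042, 0.591], [-0.155, -0.955, -0.254, -0.224], [-0.002, 0.257, -0.966, 0.501], [0.0, 0.0, 0.0, 1.0]] 326.3823738882316
pred red top end [[259.27417563 216.16407496]]
pred red top end [[259.60890518 138.56789624]]
```

View pics/w1t.png

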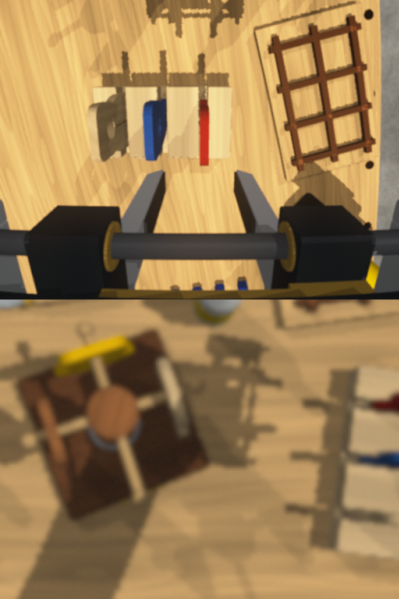

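```bash
python3 - <<'E'
from h import *
m=ctrl.camera_model("wrist"); f=ctrl.grab_frame("wrist")
cv2.imwrite("pics/w2.png",cv2.resize(f[100:230,200:320],None,fx=4,fy=4,interpolation=cv2.INTER_CUBIC))
a=f.astype(int); k=(a[...,2]>90)&(a[...,1]<70)&(a[...,0]<70); k[:,:230]=0;k[:,300:]=0;k[230:]=0
for y in range(115,222,5):
    x=np.where(k[y])[0]
    if len(x): print(y,x.min(),x.max(),end=' | ')
M=ctrl.camera_model("top"); t=ctrl.grab_frame("top")
cv2.imwrite("pics/k.png",t)
# free knob predicted if peg at exactly front
u=np.radians(-160);print("\nknob pred",proj(M,[[.576+.1*np.cos(u),.075+.1*np.sin(u),.185]]), "seen world",onz(M,195+140/.78*160/512,140+196/.78*160/512,.185))
E
```

```text
130 256 264 | 135 256 265 | 140 256 266 | 145 256 266 | 150 256 266 | 155 257 266 | 160 256 266 | 165 257 266 | 170 257 266 | 175 257 266 | 180 257 266 | 185 257 266 | 190 257 266 | 195 257 266 | 200 257 265 | 205 257 265 | 210 257 265 | 
knob pred [[253.02068988 218.6935527 ]] seen world [0.48261574 0.04621108 0.185     ]
```

View pics/w2.png

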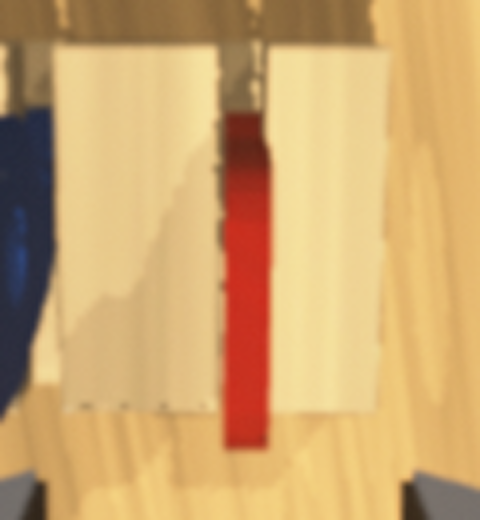

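```bash
python3 d.py 0.5855 -0.2954 0.157 -9; python3 -m jog '{"angular":[[0,0,0],[0,0,0],[0,0,0],[0,0,0],[0,0,0],[0,0,0]],"translation":[[0.045,0.5,0.035],[0,0.5,0],[0,0.5,0],[0,0.35,0],[0,0.2,0],[0,0,0]],"hand":[0.45,0.45,0.45,0.45,0.45,0.45]}' 25
python3 d.py 0.5855 -0.2954 0.157 -9
```

```text
t 8.6 pos [ 0.5815 -0.2977  0.3218] yaw -8.81 units [0.046 2.061 0.035] gap 0.548 F [-0.3  0.1  0.6] ('turn y units', np.float64(0.004))
t: 9.35
eef_pos: [0.5853, -0.2953, 0.1577]
eef_rot: [-1.567, 0.123, -0.121]
force: [0.1, 0.0, 0.1]
finger_gap: 0.553
t 9.35 pos [ 0.5853 -0.2953  0.1577] yaw -8.93 units [ 0.002  0.008 -0.002] gap 0.553 F [0.1 0.  0.1] ('turn y units', np.float64(0.002))
```

Close, lift slowly, and look.

```bash
python3 -m jog '{"angular":[[0,0,0],[0,0,0],[0,0,0],[0,0,0],[0,0,0],[0,0,0],[0,0,0],[0,0,0],[0,0,0],[0,0,0],[0,0,0],[0,0,0]],"translation":[[0,0,0],[0,0,0],[0,0,0],[0,0,0],[0,0,0],[0,-0.15,0],[0,-0.3,0],[0,-0.4,0],[0,-0.4,0],[0,-0.5,0],[0,-0.5,0],[0,0,0]],"hand":[1,1,1,1,1,1,1,1,1,1,1,1]}' 25
python3 d.py 0.42 -0.0 0.34 20
python3 - <<'E'
from h import *
m=ctrl.camera_model("side"); f=ctrl.grab_frame("side")
cv2.imwrite("pics/s2.png",cv2.resize(f[70:200,200:360],None,fx=3.6,fy=3.6,interpolation=cv2.INTER_CUBIC))
t=ctrl.grab_frame("top"); cv2.imwrite("pics/t2.png",cv2.resize(t[145:235,195:315],None,fx=6.6,fy=6.6,interpolation=cv2.INTER_CUBIC))
E
```

```text
t: 10.85
eef_pos: [0.5865, -0.2954, 0.3421]
eef_rot: [-1.569, 0.119, -0.127]
force: [0.1, -0.3, -1.3]
finger_gap: 0.13
t 10.85 pos [ 0.5865 -0.2954  0.3421] yaw -8.97 units [-2.631  0.01   3.323] gap 0.13 F [ 0.1 -0.3 -1.3] ('turn y units', np.float64(-0.644))
```

View pics/t2.png

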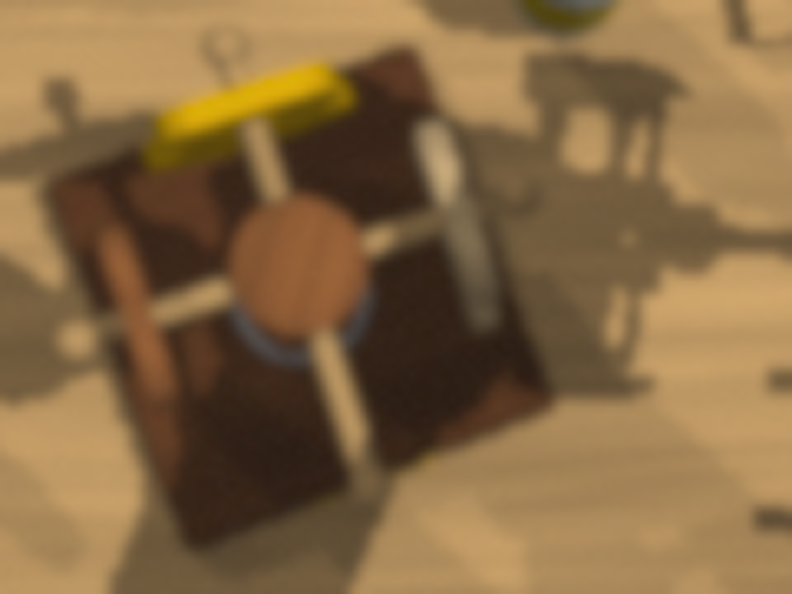

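View pics/s2.png

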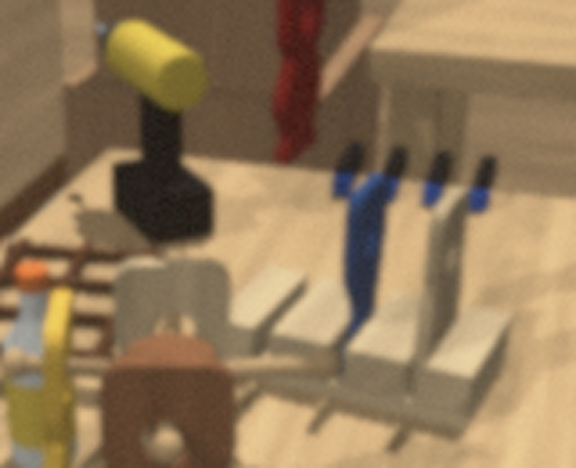

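```bash
python3 - <<'E'
from h import *
m=ctrl.camera_model("top");P=lambda u,v,z: onz(m,195+u/6.6,145+v/6.6,z)[:2]
f,b,l=P(364,480,.185),P(225,47,.185),P(76,340,.185)
c=np.array([P(*q,.024) for q in [(405,45),(553,403),(195,550),(45,185)]])
print(f,b,l,"mid",(f+b)/2,np.linalg.norm(f-b)/2,"ang",np.degrees(np.arctan2(*(b-f)[::-1])),np.degrees(np.arctan2(*(l-(f+b)/2)[::-1]))-90,"plinth",c.mean(0), np.degrees(np.arctan2(*((c[0]+c[3]-c[1]-c[2])[::-1]))))
print("pegpt", P(325,345,.182),P(350,430,.184))
E
```

```text
[0.4849083  0.04879946] [0.67206557 0.10487569] [0.54692183 0.17038862] mid [0.57848694 0.07683757] 0.09768877624493091 ang 16.679316618646272 18.64493835467998 plinth [0.57616633 0.07566604] 21.275582118744836
pegpt [0.54288665 0.06425031] [0.50629745 0.05431081]
```

```bash
python3 d.py 0.4482 0.0351 0.34 17.5
python3 -m jog '{"angular":[[0,0,0],[0,0,0],[0,0,0],[0,0,0],[0,0,0],[0,0,0],[0,0,0],[0,0,0],[0,-0.197,0],[0,-0.197,0],[0,-0.197,0],[0,0,0]],"translation":[[-0.1,-0.1,0.3],[-0.28,-0.1,0.55],[-0.35,0,0.55],[-0.35,0,0.55],[-0.35,0,0.55],[-0.35,0,0.55],[-0.3,0,0.5],[-0.2,0,0.26],[0,0,0],[0,0,0],[0,0,0],[0,0,0]],"hand":[1,1,1,1,1,1,1,1,1,1,1,1]}'
python3 d.py 0.4482 0.0351 0.2137 17.5
```

```text
t 10.95 pos [ 0.5854 -0.2952  0.3383] yaw -8.97 units [-2.338 -0.021  3.811] gap 0.126 F [ 0.3 -0.1 -1.8] ('turn y units', np.float64(-0.588))
t: 12.45
eef_pos: [0.4523, 0.0348, 0.3538]
eef_rot: [-1.557, -0.241, 0.242]
force: [0.0, -0.4, -0.9]
finger_gap: 0.125
t 12.45 pos [0.4523 0.0348 0.3538] yaw 17.62 units [-0.045  1.752  0.019] gap 0.125 F [ 0.  -0.4 -0.9] ('turn y units', np.float64(0.003))
```

```bash
python3 -m jog '{"angular":[[0,0,0],[0,0,0],[0,0,0],[0,0,0],[0,0,0],[0,0,0]],"translation":[[-0.045,0.4,0.019],[0,0.5,0],[0,0.5,0],[0,0.35,0],[0,0,0],[0,0,0]],"hand":[1,1,1,1,1,1]}'
python3 d.py 0.4482 0.0351 0.2137 17.5
python3 - <<'E'
from h import *
m=ctrl.camera_model("wrist"); s=ctrl.read_state(); M=R.from_rotvec(s['eef_rot']).as_matrix()
f=ctrl.grab_frame("wrist"); g=ctrl.grab_frame("side"); n=ctrl.camera_model("side")
W=cv2.resize(f[60:300,120:400],(560,480),interpolation=cv2.INTER_CUBIC)
print("tcp px",proj(m,[s['eef_pos']]))
for z in (-.04,0,.04): print("top edge pred",proj(m,[s['eef_pos']+M@[0,-.025,z]]))
hole=s['eef_pos']+M@[0,.0277,0]; k=[.4816,.0457,.185]
print("side: hole",proj(n,[hole]),"knob",proj(n,[k])); print("wrist hole,knob",proj(m,[hole,k]))
S=cv2.resize(g[120:280,200:330],(390,480),interpolation=cv2.INTER_CUBIC)
cv2.imwrite("pics/ws.png",cv2.resize(np.hstack([W,S]),None,fx=.84,fy=.84,interpolation=cv2.INTER_AREA))
E
```

```text
t: 13.2
eef_pos: [0.4495, 0.0349, 0.2153]
eef_rot: [-1.557, -0.241, 0.239]
force: [0.7, 0.7, -0.8]
finger_gap: 0.127
t 13.2 pos [0.4495 0.0349 0.2153] yaw 17.54 units [-0.014  0.02   0.008] gap 0.127 F [ 0.7  0.7 -0.8] ('turn y units', np.float64(0.001))
tcp px [[258.29787844 233.58016971]]
top edge pred [[258.41198903 317.60657332]]
top edge pred [[258.62896393 252.27917478]]
top edge pred [[258.85481421 177.23429307]]
side: hole [[305.2997248  168.93579498]] knob [[290.61766626 170.10724285]]
wrist hole,knob [[258.01426332 217.60283486]
 [307.53700261 215.31891648]]
```

View pics/ws.png

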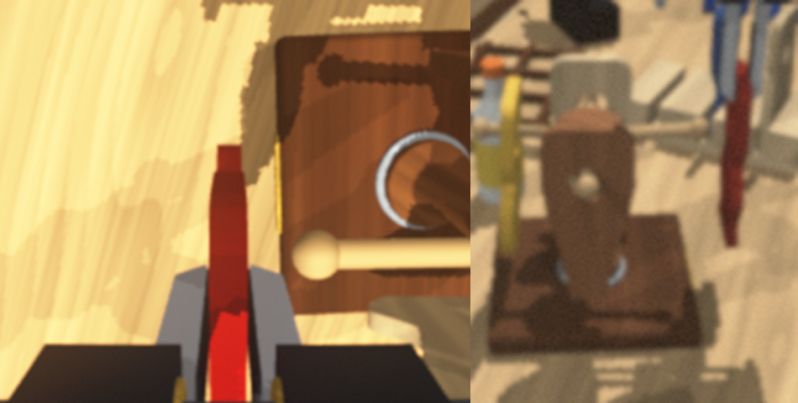

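```bash
python3 - <<'E'
from h import *
m=ctrl.camera_model("wrist"); s=ctrl.read_state(); M=R.from_rotvec(s['eef_rot']).as_matrix()
for z,h in ((.034,0),(.034,20),(.043,30),(.043,45),(.043,60),(.04,90),(.04,118),(.04,145),(.04,155),(.035,165),(.03,170),(.016,118)): 
    q=proj(m,[s['eef_pos']+M@[0,.145-h/1000,z]])[0]; q2=proj(m,[s['eef_pos']+M@[0,.145-h/1000,z+.005]])[0];print(z,h,((q-[120,60])*1.68).round(1),((q2-[120,60])*1.68).round(1))
f=ctrl.grab_frame("wrist"); a=f.astype(int)
for y in range(138,300,4): print(y,a[y,250:262].mean(0).round().astype(int)[::-1].tolist(),end=' ')
E
```

```text
0.034 0 [230.7 142.9] [230.7 134.5]
0.034 20 [230.8 147.5] [230.8 138.5]
0.043 30 [230.9 133.3] [230.9 123.9]
0.043 45 [231.1 136.5] [231.1 126.7]
0.043 60 [231.2 140.2] [231.2 129.8]
0.04 90 [231.6 155.6] [231.6 144.1]
0.04 118 [232.  166.6] [232.  153.6]
0.04 145 [232.5 180.3] [232.5 165.5]
0.04 155 [232.7 186.4] [232.8 170.9]
0.035 165 [232.9 209.5] [233.  193.3]
0.03 170 [233.  230.1] [233.1 213.7]
0.016 118 [231.8 227. ] [231.9 214.7]
138 [252, 233, 152] 142 [249, 225, 145] 146 [178, 110, 64] 150 [137, 46, 28] 154 [140, 45, 28] 158 [139, 45, 28] 162 [121, 43, 26] 166 [114, 42, 25] 170 [113, 42, 25] 174 [117, 42, 26] 178 [125, 42, 26] 182 [129, 42, 26] 186 [138, 43, 27] 190 [141, 42, 27] 194 [141, 42, 27] 198 [146, 42, 28] 202 [146, 42, 27] 206 [149, 41, 28] 210 [149, 41, 28] 214 [139, 40, 27] 218 [140, 39, 27] 222 [140, 39, 27] 226 [139, 38, 27] 230 [138, 37, 26] 234 [138, 37, 27] 238 [138, 35, 26] 242 [122, 34, 25] 246 [131, 33, 24] 250 [214, 39, 30] 254 [217, 39, 30] 258 [217, 38, 29] 262 [216, 37, 28] 266 [216, 36, 28] 270 [215, 36, 28] 274 [215, 35, 28] 278 [214, 34, 27] 282 [214, 35, 28] 286 [213, 34, 27] 290 [213, 34, 26] 294 [212, 33, 26] 298 [178, 37, 32]
```

```bash
python3 -m jog '{"angular":[[0,0,0],[0,0,0],[0,0,0],[0,0,0],[0,0,0],[0,0,0]],"translation":[[0,0.02,0.106],[0.1,0,0],[0.1,0,0],[0.1,0,0],[0.1,0,0],[0,0,0]],"hand":[1,1,1,1,1,1]}'
python3 d.py 0.5102 0.0625 0.2137 17.5
python3 - <<'E'
from h import *
f=ctrl.grab_frame("wrist"); g=ctrl.grab_frame("side"); n=ctrl.camera_model("side"); s=ctrl.read_state(); M=R.from_rotvec(s['eef_rot']).as_matrix()
print("side bottom pred",(proj(n,[s['eef_pos']+M@[0,.145,-.0055]])-[250,120])*[5,5])
W=cv2.resize(f[120:280,180:330],(450,480),interpolation=cv2.INTER_CUBIC)
S=cv2.resize(g[120:240,250:330],(320,480),interpolation=cv2.INTER_CUBIC)
cv2.imwrite("pics/ws2.png",np.hstack([W,S]))
E
```

```text
t: 14.1
eef_pos: [0.4775, 0.0526, 0.2125]
eef_rot: [-1.557, -0.241, 0.242]
force: [-0.3, -1.0, -1.0]
finger_gap: 0.124
t 14.1 pos [0.4775 0.0526 0.2125] yaw 17.63 units [ 0.428 -0.015 -0.006] gap 0.124 F [-0.3 -1.  -1. ] ('turn y units', np.float64(0.003))
side bottom pred [[195.84221535 460.85870268]]
```

View pics/ws2.png

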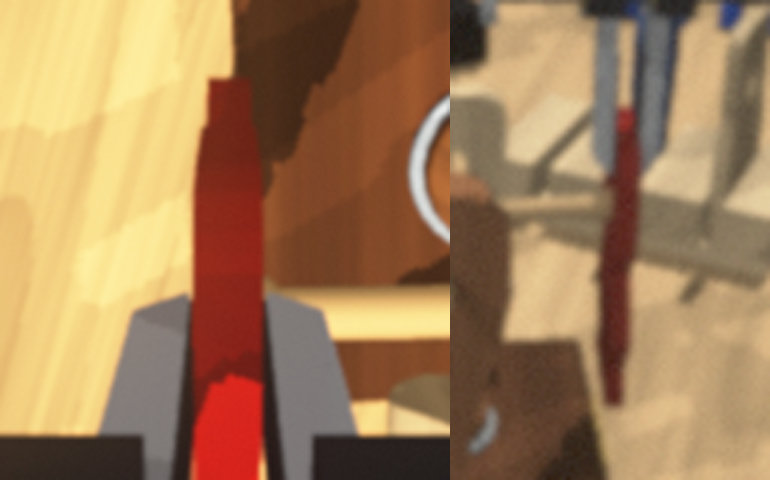

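```bash
python3 -m jog '{"angular":[[0,0,0],[0,0,0],[0,0,0],[0,0,0],[0,0,0],[0,0,0],[0,0,0],[0,0,0]],"translation":[[0.1,0,0],[0.1,0,0],[0.1,0,0],[0.11,0,0],[0,0,0],[0,0.06,0],[0,0.06,0],[0,0,0]],"hand":[1,1,1,1,1,1,1,1]}'
python3 d.py 0.5102 0.0625 0.2005 17.5
```

```text
t: 15.2
eef_pos: [0.5079, 0.0622, 0.2026]
eef_rot: [-1.557, -0.241, 0.242]
force: [0.1, -0.3, 0.2]
finger_gap: 0.127
t 15.2 pos [0.5079 0.0622 0.2026] yaw 17.62 units [ 0.028  0.026 -0.005] gap 0.127 F [ 0.1 -0.3  0.2] ('turn y units', np.float64(0.003))
```

```bash
python3 -m jog '{"angular":[[0,0,0],[0,0,0],[0,0,0]],"translation":[[0,0.015,0],[0,0.01,0],[0,0,0]],"hand":[1,1,1]}'
python3 -m jog '{"angular":[[0,0,0],[0,0,0],[0,0,0],[0,0,0]],"translation":[[0,0,0],[0,0,0],[0,0,0],[0,0,0]],"hand":[0.78,0.74,0.72,0.72]}'
python3 - <<'E'
from h import *
f=ctrl.grab_frame("wrist"); g=ctrl.grab_frame("side")
W=cv2.resize(f[120:280,180:330],(450,480),interpolation=cv2.INTER_CUBIC)
S=cv2.resize(g[120:240,230:310],(320,480),interpolation=cv2.INTER_CUBIC)
cv2.imwrite("pics/ws3.png",np.hstack([W,S]))
E
```

```text
t: 15.58
eef_pos: [0.5084, 0.0623, 0.2013]
eef_rot: [-1.557, -0.242, 0.241]
force: [-0.6, 0.0, 3.3]
finger_gap: 0.132
t: 16.08
eef_pos: [0.5083, 0.0623, 0.201]
eef_rot: [-1.557, -0.241, 0.242]
force: [0.4, 0.7, -0.2]
finger_gap: 0.28
```

View pics/ws3.png

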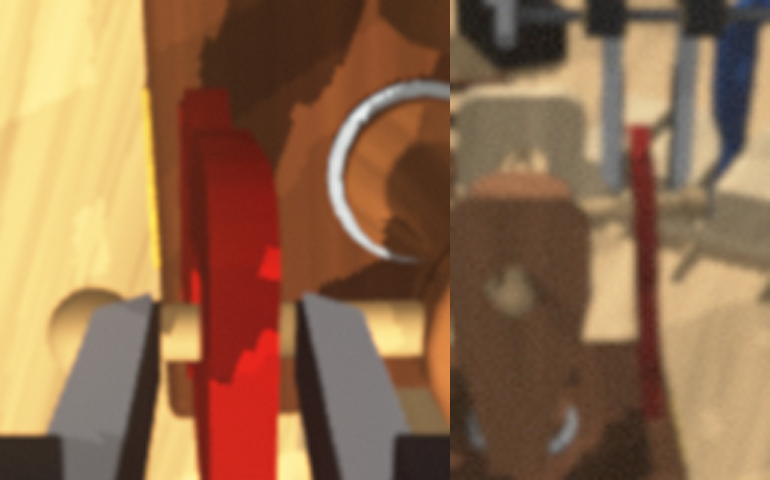

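```bash
python3 -m jog '{"angular":[[0,0,0],[0,0,0],[0,0,0],[0,0,0],[0,0,0],[0,0,0],[0,0,0]],"translation":[[0,-0.1,0],[0,-0.15,0],[0,-0.2,0],[0,-0.4,0],[0,-0.5,0],[0,-0.5,0],[0,0,0]],"hand":[0.72,0.72,0.72,0.72,0.72,0.72,0.72]}'
python3 -m jog '{"angular":[[0,0,0],[0,0,0],[0,0,0],[0,0,0],[0,0,0],[0,0,0],[0,0,0],[0,0,0],[0,0,0],[0,0,0],[0,0,0],[0,0,0],[0,0,0],[0,0,0],[0,0,0],[0,0,0]],"translation":[[0,0,-0.5],[0,0,-0.6],[0,0,-0.6],[0,0,-0.4],[0,0,0],[0,0,0],[0,0,0],[0,0,0],[0,0,0],[0,0,0],[0,0,0],[0,0,0],[0,0,0],[0,0,0],[0,0,0],[0,0,0]],"hand":[0.72,0.72,0.72,0.72,0.72,0.72,0.72,0.72,0.72,0.72,0.72,0.72,0.72,0.72,0.72,0.72]}'
python3 - <<'E'
from h import *
g=ctrl.grab_frame("side"); f=ctrl.grab_frame("top"); ctrl.read_state()
S=cv2.resize(g[120:270,190:330],(448,480),interpolation=cv2.INTER_CUBIC)
W=cv2.resize(f[145:245,195:265],(336,480),interpolation=cv2.INTER_CUBIC)
cv2.imwrite("pics/end.png",np.hstack([W,S]))
for i in range(4): ctrl.grab_frame("side")
d=np.abs(ctrl.grab_frame("side").astype(int)-g)[120:270,190:330]; print("motion diff",d.max(),d.mean())
E
```

```text
t: 17.05
eef_pos: [0.5093, 0.0627, 0.3526]
eef_rot: [-1.558, -0.245, 0.237]
force: [0.3, -1.0, -0.9]
finger_gap: 0.28
t: 19.05
eef_pos: [0.5592, -0.0979, 0.349]
eef_rot: [-1.557, -0.241, 0.241]
force: [0.3, -0.9, 0.0]
finger_gap: 0.281
motion diff 18 1.950047619047619
```

View pics/end.png

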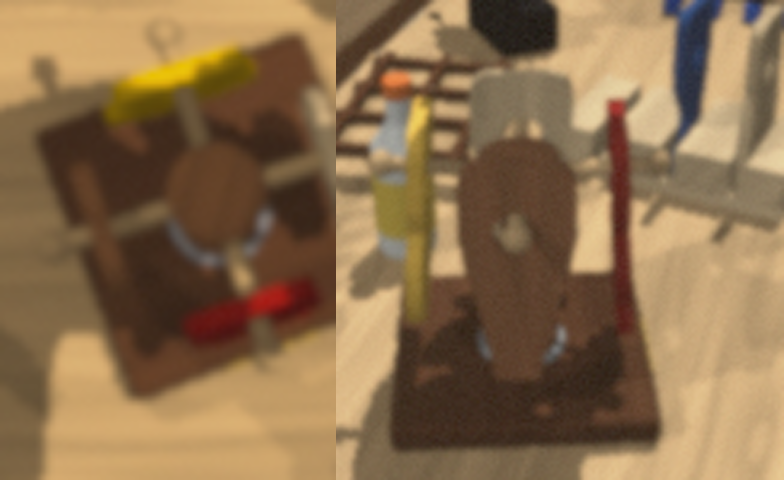

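```bash
python3 -m jog '{"angular":[[0,0,0],[0,0,0],[0,0,0],[0,0,0],[0,0,0],[0,0,0],[0,0,0],[0,0,0],[0,0,0],[0,0,0],[0,0,0],[0,0,0],[0,0,0],[0,0,0],[0,0,0],[0,0,0]],"translation":[[0,0,0],[0,0,0],[0,0,0],[0,0,0],[0,0,0],[0,0,0],[0,0,0],[0,0,0],[0,0,0],[0,0,0],[0,0,0],[0,0,0],[0,0,0],[0,0,0],[0,0,0],[0,0,0]],"hand":[0.72,0.72,0.72,0.72,0.72,0.72,0.72,0.72,0.72,0.72,0.72,0.72,0.72,0.72,0.72,0.72]}'
python3 -c "
from station import ctrl
print(ctrl.finish_job())"
```

```text
t: 21.4
eef_pos: [0.5592, -0.0979, 0.349]
eef_rot: [-1.557, -0.241, 0.241]
force: [0.1, -0.0, -1.0]
finger_gap: 0.278
the job is handed in; nothing more can be done
None
```

The red template is hanging by its hole on the free peg, which now points to the front of the stand. I handed the job in at about 21 s of the 61 s allowed; it gave no verdict.

- **Turning the tree:** I pushed the free peg round by about 90° with the shut fingers. From the top camera it ended about 4° short of or past the stand's front.
- **Hanging the template:** I gripped the red template by its top edge and lifted it out. The wrist picture showed the board about 5.5 mm off-centre in the grip and the knob about 2.5 mm off my estimate. I corrected both with an 8.5 mm sideways shift before sliding it over the knob. There was no noticeable force going over the knob, and 3.3 N of contact when it was lowered onto the peg.
- **Last pictures:** The red template hangs upright between hub and knob, clear of the gripper. Two side pictures about 0.25 s apart showed no clear movement. The three other hung templates are still on the tree. The blue and plain templates in the holder look unmoved.

I did not measure the positions of the mallet, chisel and plane at the end. The arm never went near them.

One disagreement remained: the peg's direction measured 16.7° from the front and back knobs but 18.6° from the side knob. I used 17.5°.

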